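# Turn the caddy key and hold the lids ajar

## Robot

A 6-joint arm with a two-finger parallel gripper is mounted at the origin on the work surface. World frame = base frame: x ahead of the robot, y to its left, z up, the work surface at z = 0. Lengths are in m, angles in rad, forces in N, time in s.
With the tool pointing down it reaches from about 0.35 to 0.975 m from the base axis. Payload 7.1 kg.
Tool frame: the origin (TCP) lies on the centre line of the jaws, within the pads' length; the fingertips stand 8 mm ahead of it and the grasp point (between the pads) lies 11 mm behind it; z points along the fingers, y is the direction in which the jaws open and shut (so a half turn about z gives the same grasp; the last joint's range is limited). The gripper opens to 88 mm and grips with 3 to 60 N. Pads are 20 mm wide; open, the fingers measure 115 mm over their backs; the gripper's body (75 mm by 178 mm) begins 61 mm behind the grasp point.
Start: joints at [1.216, 0.423, 1.63, -0, 1.089, -0.019], TCP at [0.206, 0.59, 0.231] pointing down, gripper open.
Joint ranges: [-3, 3], [-0.9, 2.11], [0.09, 2.58], [-1.31, 4.45], [0.11, 2.69], [-2.54, 2.54]. Speed limits (rad/s): [2.39, 2.39, 3.01, 3.14, 3.14, 3.14].

## Interface

Orientations are given as a 3x3 rotation matrix whose columns are the frame's x, y, z axes.
In Python, from rig import robot, viewer gives the robot as it stands. The module is installed in compiled form; this text tells all that it offers.
- The arm moves only by the tool carry_out, never from a script. Its argument "moves" is a list of rows, each a list of 3 entries, a list of its own where there are three numbers: the finger opening in mm, from 0 to 87.8, then the shift along the tool's x, y, z in units of 30 mm (1.0 is 30 mm), then the turn about the tool's z in rad. In form: [[hand, [dx, dy, dz], spin], ...]. A call has 1 to 8 rows; each row shifts and turns the commanded pose from where the row before left it, along the tool's axes as they then stand; what a row does not reach is not made up. A row lasts 1/12 s, in which the tool goes at most 41.7 mm and 7.16 degrees, less where a joint would pass 70% of its speed; a pose out of reach is approached as far as the arm can. A call is refused whole if a number of a shift passes 1 or a number of a turn 0.125, either way. A call with a gripper value outside its range is refused whole. The fingers move at their own pace and stop on an object; "newtons" is the grip in N (left out, the last holds). Time passes only in rows, so rows that do not move let the fingers close. It gives the time, the measured TCP pose, the force and the opening at its end, in the units of the state.
- robot.get_obs(): the state, without advancing time (a new reading comes with each control period).
- viewer.capture(name): name is "scene" or "top" or "wrist"; returns a dict with "pixels" (480x640x3 uint8, red, green, blue), "vfov" (degrees; the focal length in pixels is half the picture's height over the tangent of half this angle, whatever the lens; pixels are square), "cx", "cy" (the principal point, pixels), "R" (3x3) and "t" (3): a world point X has camera coordinates R X + t. Camera axes: x right, y down, z forward; pixel columns grow to the right and rows downward; lengths in m; the calibration is good to about 2 mm. The wrist camera is an equidistant fisheye: a pixel r from the principal point sees the ray r / f radians off the axis. A picture is of the moment at which its call begins. There is no depth.
- robot.close_job(): hands the job in, once; it reports no verdict.
The state is a dict: "time": time; "q": joint angles; "joint_vel": joint speeds; "joint_efforts": joint torques, N m; "tcp_pos": TCP position; "ee_rot": TCP orientation; "wrist_force": force on the tool from outside, world axes, zero at the start; "torque": the same for the moment, N m; "finger_gap": finger opening in m.
Only numpy, scipy, OpenCV 4.12 (cv2) and the standard library are available. Lean on these libraries where they do the work, as an engineer would, in place of code of your own. Each camera call takes 0.05 s, during which the arm holds its last target. There are 200 camera calls.

## Task

Draw the key out of the spring clip stand, push it fully home into the lock on the clear caddy, jiggling it past the sticky pins if it sticks, and then turn it a quarter turn clockwise (seen from above) so that both lids come ajar. The lock springs back when let go, so finish still gripping the key, holding it turned and fully home. Leave the other things on the table where they are.

Things in the scene. Friction and masses are not known exactly. Their poses are not given: they have to be found in the camera images.
- key: Loose upright steel key, 72 mm long, about 45 g, alike when turned half round about z. Origin: middle of the shoulder (flat underside of the bow); z up the bow, x across its thickness, y across its width. Bow: block 10 mm (x) by 30 mm (y), from z = 0 to 46 mm, to be gripped across its 10 mm thickness
- key_tip (a point): Middle of the end of the key's blade, 26 mm below the shoulder; axes as the key's. The flat blade, 5 mm (x) by 16 mm (y) with a rounded end, reaches up to 10 mm below the shoulder; between them is a round neck 5 mm thick
- stand: Spring clip stand, fixed: steel disc 84 mm across, 10 mm thick, with two wooden cheeks (top at 45 mm, 10 to 16 mm either side of the axis along y) and two sprung hinged steel jaws, lower than the cheeks, pinching the blade along x with about 2 N. Origin: middle of the underside, under the key; axes as the key standing in it. The key's shoulder rests on the cheeks; lift it 30 mm to free it
- caddy: Clear plastic caddy, fixed to the table, 140 (x) by 200 (y) by 70 mm high; two lids to either side along y, the lock in a square steel housing 44 mm wide between them, 15 mm proud of the lids. Origin: middle of the underside
- keyhole (a point): Middle of the lock's flat top face, 85 mm above the table; axes as the caddy's, z up. Upright slot 7 mm (x) by 20 mm (y), mouth chamfered, in a plate 6 mm thick. The key enters straight down, its y along the slot's y, either way round. Fully home: key origin at this point. From 11 mm deep two sprung sticky pins grip the blade: 10 to 18 N to push straight in, less if jiggled 0.05 rad about z
- lock (a joint): Turn of the lock's plug, rad: 0 at rest, clockwise seen from above to the stop at 1.57. The key can turn only within 4 mm of fully home. A return spring resists with 0.02 N m at 0 to 0.13 N m at 1.57 and turns it back when let go. Play: the key must turn some 0.13 rad farther than the plug. The lids rise with it, to 8 mm at their inner edges
- jug: Bystander: glass measuring jug, 80 mm across, 110 mm tall, handle on its +y side reaching 67 mm from the axis. Origin: middle of the underside
- spoon_rest: Bystander: terracotta spoon rest, 86 by 68 mm, 14 mm high. Origin: middle of the underside
- tin: Bystander: closed stainless tin, 88 mm across, 110 mm tall. Origin: middle of the underside
- mill: Bystander: dark wooden pepper mill, 54 mm across, 140 mm tall. Origin: middle of the underside
- mug: Bystander: ceramic mug, 80 mm across, 90 mm tall. Origin: middle of the underside

How it is judged:
By the outcome, as a careful person would: the job done as asked, in the order asked, and still so for the second after the job is handed in, while the arm keeps its last pose, push and grip.
It also fails if it takes over 56 s, if anything falls off the work surface, if the arm or the gripper's body presses on something with over 40 N, if the wrist force passes 120 N, or if a joint passes its speed limit or range.

## Working session

There is one attempt and no reset: what is moved stays moved. The work goes in short steps, Python scripts to look and compute and a tool call to move; the robot and the scene stay as the last step left them, time stands still between calls to the robot, and variables do not carry over. Pictures are saved under pics/ and viewed, about 8 in all and at most 12, crops included, and the job is handed in when it is done.

Besides the shell and the picture viewer there is one more tool, called after "Request:" by a JSON object that holds its "api" and its "payload", one argument or row to a line. carry_out: Moves the arm, as the interface text tells. Its arguments: {"type":"object","properties":{"moves":{"type":"array","items":{"type":"array"}},"newtons":{"type":"number"}},"required":["moves"]}

```bash
mkdir -p pics; cat > h.py <<'E'
import numpy as np, cv2, json
from rig import robot, viewer
def snap(n, f):
    c=viewer.capture(n); cv2.imwrite(f'pics/{f}.png',c['pixels'][:,:,::-1])
    np.savez(f'pics/{f}.npz',**{k:np.array(v) for k,v in c.items()}); return c
def load(f): return np.load(f'pics/{f}.npz')
def ray(c,u,v,fish=False):
    f=240/np.tan(np.radians(float(c['vfov']))/2); a=np.array([u-float(c['cx']),v-float(c['cy'])])
    if fish:
        r=np.hypot(*a); th=r/f; d=np.array([*(a/max(r,1e-9)*np.sin(th)),np.cos(th)])
    else: d=np.array([a[0]/f,a[1]/f,1])
    R=c['R']; o=-R.T@c['t']; return o,R.T@d
def atz(c,u,v,z,fish=False):
    o,d=ray(c,u,v,fish); return o+d*(z-o[2])/d[2]
def proj(c,X,fish=False):
    f=240/np.tan(np.radians(float(c['vfov']))/2); p=c['R']@np.array(X)+c['t']
    if fish:
        r=np.hypot(p[0],p[1]); th=np.arctan2(r,p[2]); s=f*th/max(r,1e-9)
    else: s=f/p[2]
    return np.array([c['cx']+s*p[0],c['cy']+s*p[1]])
E
python3 - <<'E'
from h import *
for n in('scene','top','wrist'):
    c=snap(n,n+'1'); print(n,c['vfov'],c['cx'],c['cy'],(-c['R'].T@c['t']).round(3),c['R'].round(3).tolist())
o=robot.get_obs(); print(o['time'],o['tcp_pos'],o['ee_rot'],o['finger_gap'])
E
```

```text
scene 45.515336508361 315.2512522217349 225.83559136572123 [ 1.2   -0.694  0.907] [[0.744, 0.668, 0.018], [0.435, -0.464, -0.772], [-0.508, 0.582, -0.635]]
top 56.34832929774547 313.8051057057845 239.7794066755077 [0.42  0.04  1.273] [[0.003, -1.0, -0.016], [-0.993, -0.001, -0.119], [0.119, 0.016, -0.993]]
wrist 65.70646984690485 320.311157625205 234.28831032834373 [0.137 0.614 0.383] [[0.329, 0.944, -0.001], [0.91, -0.317, 0.266], [0.25, -0.089, -0.964]]
0.15 [0.20578525 0.58971579 0.2300986 ] [[-9.44152122e-01  3.29509625e-01 -4.21650029e-04]
 [ 3.29509892e-01  9.44151502e-01 -1.08224216e-03]
 [ 4.14923006e-05 -1.16073909e-03 -9.99999325e-01]] 0.08799619227576098
```

View pics/top1.png

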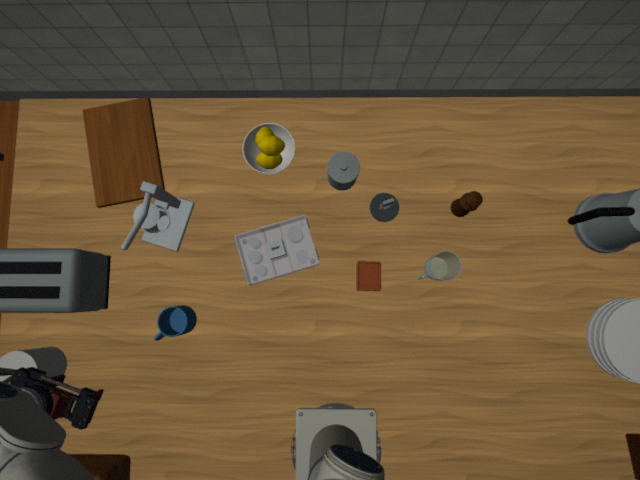

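View pics/scene1.png

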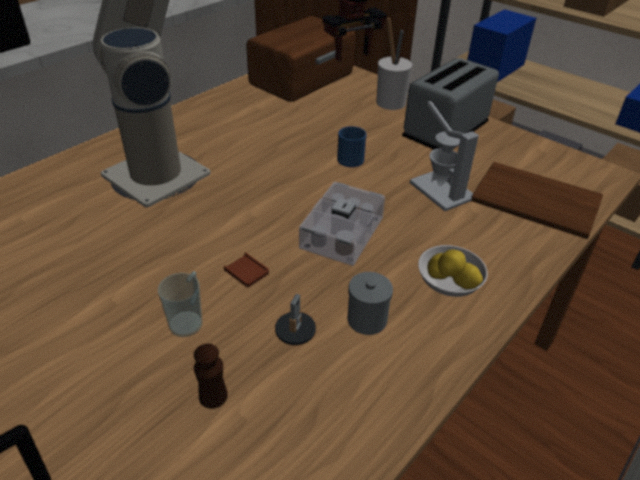

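Top view: stand disc at about (384,207) with the key on it, lock at about (277,249), tin (343,170), spoon rest (369,276). Next come enlarged crops.

```bash
python3 - <<'E'
from h import *
im=cv2.imread('pics/top1.png')
a=cv2.resize(im[185:230,362:407],(450,450)[:2],interpolation=cv2.INTER_CUBIC)
b=cv2.resize(im[205:295,230:325],(475,450),interpolation=cv2.INTER_CUBIC)[:, :]
s=np.hstack([cv2.resize(a,(390,390)),cv2.resize(b,(410,390))]); cv2.imwrite('pics/crop1.png',s)
c=load('top1')
for n,u,v,z in [('stand',384,207,.01),('keytop',384,204,.091),('lock',277,248,.085),('tin',343,163,.11),('mill',472,200,.14)]: print(n,atz(c,u,v,z).round(4))
E
```

```text
stand [ 0.6659 -0.1402  0.01  ]
keytop [ 0.6583 -0.1288  0.091 ]
lock [0.5401 0.157  0.085 ]
tin [ 0.7656 -0.0188  0.11  ]
mill [ 0.6588 -0.3467  0.14  ]
```

View pics/crop1.png

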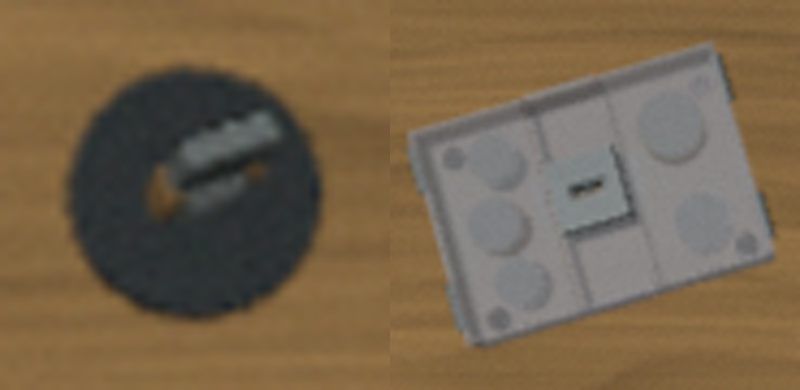

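Crop: disc centre at about (384.7,207.3), key top at about (388.4,201.5), slot at about (275.4,248.4). The key's yaw is about 18° and the caddy's about 16°. I'll turn the tool first.

```bash
python3 - <<'E'
from h import *
c=load('top1')
for n,u,v,z in [('stand',384.7,207.3,.01),('keytop',388.4,201.5,.091),('slot',275.4,248.4,.085),('k1',382.8,203.1,.091),('k2',394.1,199.4,.091)]: print(n,atz(c,u,v,z).round(4))
E
cat >> h.py <<'E'
def togo(x,y,z):
    "needed shift in tool axes, units of 30 mm"
    o=robot.get_obs(); return (o['ee_rot'].T@(np.array([x,y,z])-o['tcp_pos'])/.03).round(3)
E
```

```text
stand [ 0.665  -0.1422  0.01  ]
keytop [ 0.6651 -0.1407  0.091 ]
slot [0.539  0.1612 0.085 ]
k1 [ 0.6607 -0.1257  0.091 ]
k2 [ 0.6708 -0.156   0.091 ]
```

Request:
{"api": "carry_out", "payload": {
  "moves": [
    [80,[0,0,0],0.115],
    [80,[0,0,0],0.115],
    [80,[0,0,0],0.115],
    [80,[0,0,0],0.115],
    [80,[0,0,0],0.115],
    [80,[0,0,0],0.115],
    [80,[0,0,0],0.115],
    [80,[0,0,0],0.115]
  ]
}}

```text
time: 0.82
tcp_pos: [0.2058, 0.5899, 0.2303]
ee_rot: [[-0.304, 0.953, -0.0], [0.953, 0.304, -0.001], [-0.001, -0.0, -1.0]]
wrist_force: [0.8, -0.3, 0.6]
finger_gap: 0.0802
```

Request:
{"api": "carry_out", "payload": {
  "moves": [
    [80,[-0.95,0.25,0],0],
    [80,[-0.95,0.25,0],0],
    [80,[-0.95,0.25,0],0],
    [80,[-0.95,0.25,0],0],
    [80,[-0.95,0.25,0],0],
    [80,[-0.95,0.25,0],0],
    [80,[-0.95,0.25,0],0],
    [80,[-0.95,0.25,0],0]
  ]
}}

```text
time: 1.48
tcp_pos: [0.334, 0.3905, 0.2306]
ee_rot: [[-0.31, 0.951, -0.0], [0.951, 0.31, -0.0], [-0.0, -0.0, -1.0]]
wrist_force: [0.7, 0.2, 0.0]
finger_gap: 0.08
```

Request:
{"api": "carry_out", "payload": {
  "moves": [
    [80,[-0.95,0.25,0],0],
    [80,[-0.95,0.25,0],0],
    [80,[-0.95,0.25,0],0],
    [80,[-0.95,0.25,0],0],
    [80,[-0.95,0.25,0],0],
    [80,[-0.95,0.25,0],0],
    [80,[-0.95,0.25,0],0],
    [80,[-0.95,0.25,0],0]
  ]
}}

```text
time: 2.15
tcp_pos: [0.4617, 0.1923, 0.2306]
ee_rot: [[-0.31, 0.951, -0.0], [0.951, 0.31, -0.0], [-0.0, -0.0, -1.0]]
wrist_force: [1.7, 0.9, -0.4]
finger_gap: 0.0797
```

Request:
{"api": "carry_out", "payload": {
  "moves": [
    [80,[-0.95,0.25,0],0],
    [80,[-0.95,0.25,0],0],
    [80,[-0.95,0.25,0],0],
    [80,[-0.95,0.25,0],0],
    [80,[-0.95,0.25,0],0],
    [80,[-0.95,0.25,0],0],
    [80,[-0.95,0.25,0],0],
    [80,[-0.95,0.25,0],0]
  ]
}}

```text
time: 2.82
tcp_pos: [0.5894, -0.0059, 0.2304]
ee_rot: [[-0.31, 0.951, -0.001], [0.951, 0.31, 0.0], [0.0, -0.0, -1.0]]
wrist_force: [-0.6, 0.2, -0.5]
finger_gap: 0.0801
```

Request:
{"api": "carry_out", "payload": {
  "moves": [
    [80,[-0.9,0.25,0],0],
    [80,[-0.9,0.25,0],0],
    [80,[-0.9,0.25,0],0],
    [80,[-0.9,0.25,0],0],
    [80,[0,0,0],0]
  ]
}}

```text
time: 3.23
tcp_pos: [0.6531, -0.1018, 0.2304]
ee_rot: [[-0.307, 0.952, 0.002], [0.952, 0.307, -0.001], [-0.002, 0.001, -1.0]]
wrist_force: [0.3, 0.2, -0.0]
finger_gap: 0.0798
```

```bash
python3 - <<'E'
from h import *
print(togo(.665,-.1415,.17)); c=snap('wrist','w2')
for p in [(.665,-.1415,.091),(.6,-.04,.0)]: print(proj(c,p,True))
E
```

```text
[-1.378 -0.031  2.015]
[319.02985592 272.13191162]
[289.12023497 131.4933165 ]
```

View pics/w2.png

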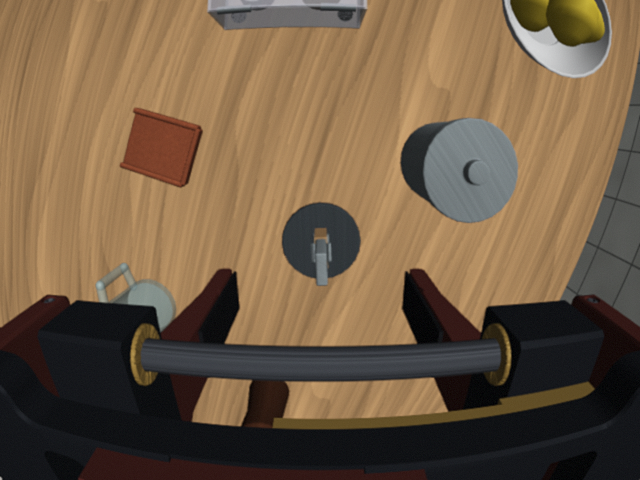

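```bash
python3 - <<'E'
from h import *
im=cv2.imread('pics/w2.png'); cv2.imwrite('pics/crop2.png',cv2.resize(im[195:295,270:370],(600,600),interpolation=cv2.INTER_CUBIC))
E
```

```text
(no output)
```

View pics/crop2.png

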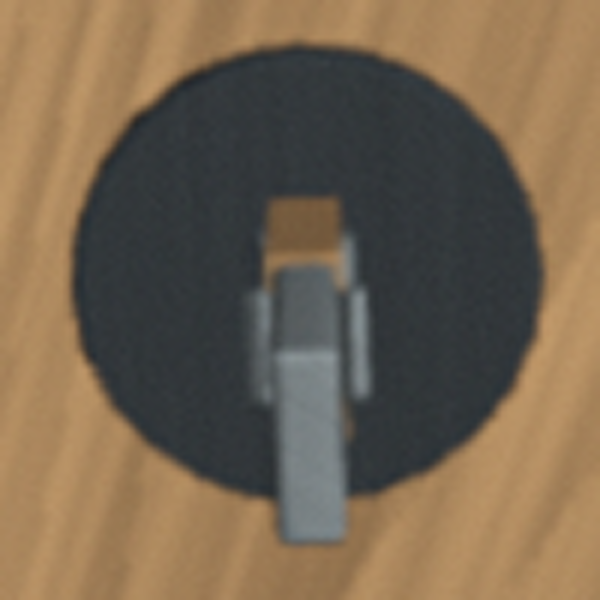

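```bash
python3 - <<'E'
from h import *
c=load('w2'); g=lambda u,v,z=.091:atz(c,269.6+u/6,194.6+v/6,z,True)
P=[g(274,352),g(338,350),g(346,540),g(281,543)]
m=np.mean(P,0); d=P[0]+P[1]-P[2]-P[3]; print(m.round(4),np.degrees(np.arctan2(d[1],d[0]))-90,np.linalg.norm(d)/2,np.linalg.norm(P[0]-P[1]))
print('disc',g(310,272,.01).round(4)); print(togo(m[0],m[1],.061), np.degrees(np.arctan2(*robot.get_obs()['ee_rot'][[1,0],1])))
E
```

```text
[ 0.666  -0.1384  0.091 ] 20.041494634372654 0.02860985907525455 0.008831979327989379
disc [ 0.6657 -0.1366  0.01  ]
[-1.369  0.057  5.636] 17.893008539966104
```

Request:
{"api": "carry_out", "payload": {
  "moves": [
    [60,[-0.7,0,0],-0.03],
    [60,[-0.68,0.05,0],0],
    [40,[0,0,0.9],0],
    [40,[0,0,0.9],0],
    [40,[0,0,0.9],0],
    [40,[0,0,0.9],0],
    [40,[0,0,0.9],0],
    [40,[0,0,0.8],0]
  ]
}}

```text
time: 3.95
tcp_pos: [0.6645, -0.1352, 0.0699]
ee_rot: [[-0.339, 0.941, -0.002], [0.941, 0.339, 0.001], [0.001, -0.001, -1.0]]
wrist_force: [-0.6, -0.3, 0.4]
finger_gap: 0.0399
```

Request:
{"api": "carry_out", "payload": {
  "moves": [
    [40,[0,0,0.33],0],
    [40,[0,0,0],0],
    [25,[0,0,0],0],
    [20,[0,0,0],0]
  ]
}}

```text
time: 4.28
tcp_pos: [0.6668, -0.1364, 0.0635]
ee_rot: [[-0.339, 0.941, 0.002], [0.941, 0.339, -0.0], [-0.001, 0.002, -1.0]]
wrist_force: [0.0, 0.1, 0.9]
finger_gap: 0.0296
```

```bash
python3 - <<'E'
from h import *
print(togo(.666,-.139,.061)); c=snap('wrist','w3')
im=cv2.imread('pics/w3.png'); cv2.imwrite('pics/crop3.png',cv2.resize(im[190:430,200:440],(600,600),interpolation=cv2.INTER_CUBIC))
E
```

```text
[-0.072 -0.055  0.082]
```

View pics/crop3.png

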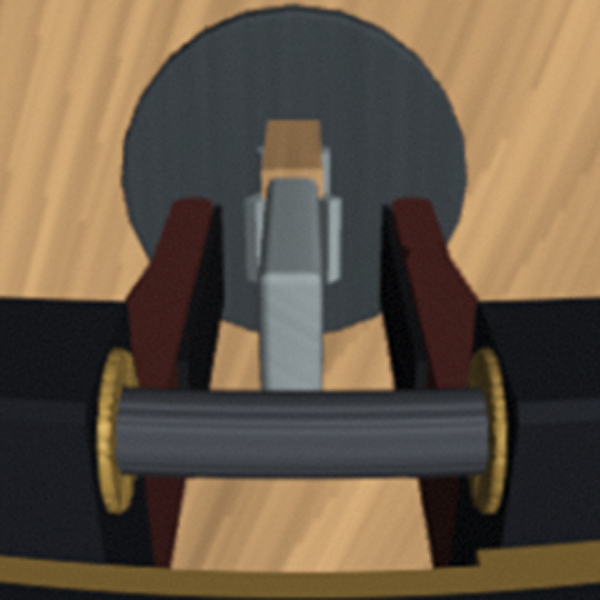

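Fingers straddle the key, which sits about 1.6 mm to the left of the jaw middle (crop x 292 against 302). I'll correct this and close.

Request:
{"api": "carry_out", "payload": {
  "moves": [
    [20,[-0.07,-0.055,0.08],0],
    [14,[0,0,0],0],
    [8,[0,0,0],0],
    [4,[0,0,0],0],
    [4,[0,0,0],0],
    [4,[0,0,0],0]
  ],
  "newtons": 45
}}

```text
time: 4.83
tcp_pos: [0.6656, -0.1393, 0.0601]
ee_rot: [[-0.338, 0.941, 0.001], [0.941, 0.338, -0.0], [-0.001, 0.001, -1.0]]
wrist_force: [1.2, -0.4, 4.6]
finger_gap: 0.0099
```

Request:
{"api": "carry_out", "payload": {
  "moves": [
    [4,[0,0,-0.3],0],
    [4,[0,0,-0.5],0],
    [4,[0,0,-0.5],0],
    [4,[0,0,-0.6],0],
    [4,[0,0,-0.6],0],
    [4,[0,0,-0.6],0],
    [4,[0,0,-0.6],0],
    [4,[0,0,-0.6],0]
  ]
}}

```text
time: 5.5
tcp_pos: [0.6646, -0.1392, 0.191]
ee_rot: [[-0.338, 0.941, 0.0], [0.941, 0.338, -0.0], [-0.0, 0.0, -1.0]]
wrist_force: [1.3, 0.6, -0.4]
finger_gap: 0.0099
```

```bash
python3 - <<'E'
from h import *
print(togo(.539,.1612,.185)); o=robot.get_obs(); print(o['finger_gap'],o['wrist_force'])
E
```

```text
[10.838 -0.554  0.194]
0.009857483481320333 [ 1.26890404  0.581872   -0.43785803]
```

Request:
{"api": "carry_out", "payload": {
  "moves": [
    [4,[0.8,-0.05,0],0.03],
    [4,[0.8,-0.05,0],0],
    [4,[0.8,-0.05,0],0],
    [4,[0.8,-0.05,0],0],
    [4,[0.8,-0.05,0],0],
    [4,[0.8,-0.05,0],0],
    [4,[0.8,-0.05,0],0],
    [4,[0.8,-0.05,0],0]
  ]
}}

```text
time: 6.17
tcp_pos: [0.5926, 0.0403, 0.19]
ee_rot: [[-0.31, 0.951, 0.001], [0.951, 0.31, -0.0], [-0.0, 0.001, -1.0]]
wrist_force: [-0.2, -0.3, -0.3]
finger_gap: 0.0098
```

Request:
{"api": "carry_out", "payload": {
  "moves": [
    [4,[0.8,-0.05,0],0.03],
    [4,[0.8,-0.05,0],0],
    [4,[0.8,-0.05,0],0],
    [4,[0.6,0,0],0],
    [4,[0,0,0],0],
    [4,[0,0,0],0]
  ]
}}

```text
time: 6.67
tcp_pos: [0.5629, 0.1248, 0.1897]
ee_rot: [[-0.283, 0.959, 0.001], [0.959, 0.283, -0.0], [-0.0, 0.001, -1.0]]
wrist_force: [-0.0, 0.5, -1.4]
finger_gap: 0.0095
```

```bash
python3 - <<'E'
from h import *
print(togo(.539,.1612,.185)); c=snap('wrist','w4')
p=proj(c,(.539,.1612,.085),True); print(p); u,v=map(int,p-80); np.save('pics/w4uv.npy',[u,v])
im=cv2.imread('pics/w4.png'); cv2.imwrite('pics/crop4.png',cv2.resize(im[v:v+160,u:u+160],(600,600),interpolation=cv2.INTER_CUBIC)); print(u,v)
E
```

```text
[ 1.39  -0.422  0.154]
[301.91072974 178.40119006]
221 98
```

View pics/crop4.png

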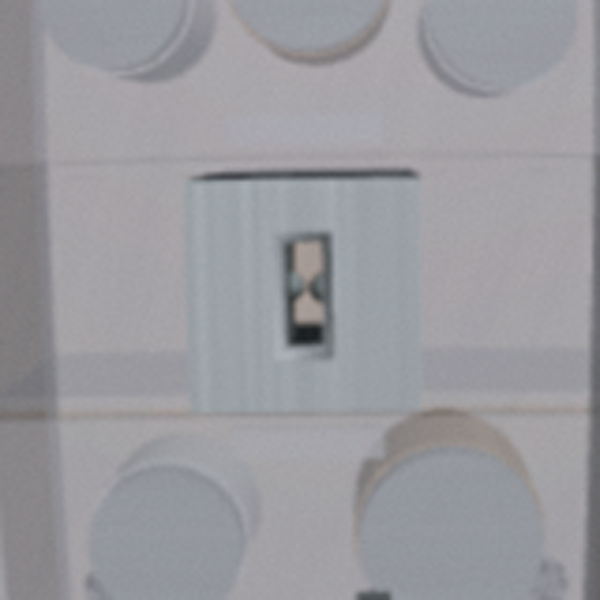

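```bash
python3 - <<'E'
from h import *
c=load('w4'); g=lambda u,v,z=.085:atz(c,220.6+u/3.75,97.6+v/3.75,z,True)
P=[g(190,180),g(418,174),g(422,410),g(190,411)]; m=np.mean(P,0)
A=np.array(P); 
for a,b in((0,1),(3,2),(3,0),(2,1)): d=A[b]-A[a]; print(np.degrees(np.arctan2(d[1],d[0])).round(1),np.linalg.norm(d).round(4))
s=g(306,296); print(m.round(4),s.round(4)); o=robot.get_obs(); print(togo(s[0],s[1],.14),np.degrees(np.arctan2(*o['ee_rot'][[1,0],1])))
# key tip expected pixel
R=o['ee_rot']; print(proj(c,o['tcp_pos']+R@[0,0,.041],True),proj(c,o['tcp_pos']+R@[0.008,0,.035],True))
im=cv2.imread('pics/w4.png'); cv2.imwrite('pics/crop5.png',cv2.resize(im[140:400,210:430],(508,600),interpolation=cv2.INTER_CUBIC))
E
```

```text
17.5 0.0419
16.6 0.0438
105.2 0.0436
107.7 0.0442
[0.5385 0.1627 0.085 ] [0.5388 0.1625 0.085 ]
[ 1.458 -0.42   1.646] 16.384752311834383
[320.28682853 268.31124384] [320.29531859 258.27706705]
```

View pics/crop5.png

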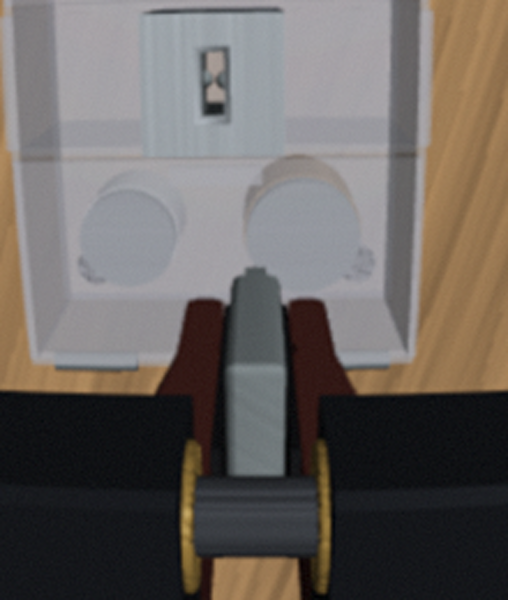

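Blade tip sits at wrist px (321,256), against an expected (320,258), so the key is centred in the hand to about 1 mm. Slot is at (0.5388, 0.1625), and the housing measures 42–44 mm as it should. Moving above the slot.

Request:
{"api": "carry_out", "payload": {
  "moves": [
    [4,[0.5,-0.14,0],0],
    [4,[0.5,-0.14,0],0],
    [4,[0.46,-0.14,0],0],
    [4,[0,0,0.6],0],
    [4,[0,0,0.6],0],
    [4,[0,0,0.6],0],
    [4,[0,0,0.1],0],
    [4,[0,0,0],0]
  ]
}}

```text
time: 7.38
tcp_pos: [0.538, 0.1621, 0.1306]
ee_rot: [[-0.281, 0.96, -0.002], [0.96, 0.281, -0.001], [-0.0, -0.003, -1.0]]
wrist_force: [-0.4, 0.2, -0.2]
finger_gap: 0.0094
```

```bash
python3 - <<'E'
from h import *
print(togo(.5388,.1625,.126)); c=snap('wrist','w5'); 
im=cv2.imread('pics/w5.png'); cv2.imwrite('pics/crop6.png',cv2.resize(im[200:300,260:380],(720,600),interpolation=cv2.INTER_CUBIC))
E
```

```text
[0.005 0.03  0.152]
```

View pics/crop6.png

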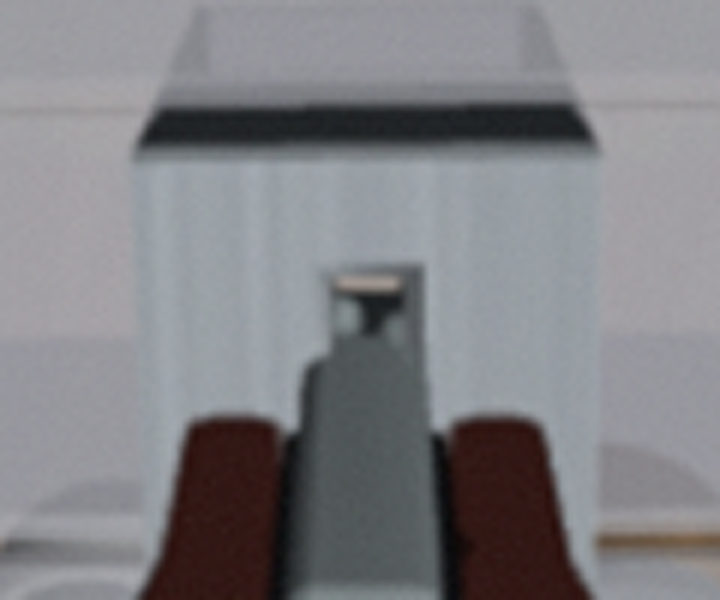

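```bash
python3 - <<'E'
from h import *
c=load('w5'); o=robot.get_obs(); R=o['ee_rot']; T=o['tcp_pos']; t=np.radians(np.arange(0,91,5))
for off in(-.002,0,.002):
    v=[proj(c,T+R@[off+.008*np.cos(a),0,.041-.008+.008*np.sin(a)],True)[1] for a in t]
    f=min(proj(c,T+R@[off+.008,0,.041-z],True)[1] for z in(.008,.016)); print(off,min(v),f)
s=np.array([.5388,.1625,.085]);y=np.array([-.289,.957,0])
print([proj(c,s+y*d,True).round(1) for d in(.01,.022)])
E
```

```text
-0.002 261.5752598562388 262.4553670718572
0 258.0448509460254 258.87847262868746
0.002 254.49108388920934 255.27742341280486
[array([321.8, 247.4]), array([321.6, 226.6])]
```

Blade and slot line up to within about 0.5 mm in both directions. Going down with force checks.

Request:
{"api": "carry_out", "payload": {
  "moves": [
    [4,[0,0.01,0.1],0],
    [4,[0,0,0.1],0],
    [4,[0,0,0.1],0],
    [4,[0,0,0.1],0],
    [4,[0,0,0.05],0],
    [4,[0,0,0],0]
  ],
  "newtons": 55
}}

```text
time: 7.93
tcp_pos: [0.5389, 0.1629, 0.1175]
ee_rot: [[-0.281, 0.96, -0.0], [0.96, 0.281, -0.0], [-0.0, -0.0, -1.0]]
wrist_force: [0.1, -0.5, -0.9]
finger_gap: 0.0097
```

Request:
{"api": "carry_out", "payload": {
  "moves": [
    [4,[0,0,0.06],0.04],
    [4,[0,0,0.06],-0.08],
    [4,[0,0,0.06],0.08],
    [4,[0,0,0.06],-0.08],
    [4,[0,0,0.06],0.08],
    [4,[0,0,0.06],-0.08],
    [4,[0,0,0.06],0.08],
    [4,[0,0,0.06],-0.04]
  ]
}}

```text
time: 8.6
tcp_pos: [0.539, 0.1629, 0.1042]
ee_rot: [[-0.278, 0.961, 0.0], [0.961, 0.278, 0.0], [-0.0, 0.0, -1.0]]
wrist_force: [-1.6, 0.4, 4.1]
finger_gap: 0.0098
```

Request:
{"api": "carry_out", "payload": {
  "moves": [
    [4,[0,0,0.05],0.05],
    [4,[0,0,0.05],-0.1],
    [4,[0,0,0.05],0.1],
    [4,[0,0,0.04],-0.1],
    [4,[0,0,0.03],0.1],
    [4,[0,0,0.03],-0.1],
    [4,[0,0,0],0.1],
    [4,[0,0,0],-0.05]
  ]
}}

```text
time: 9.27
tcp_pos: [0.5393, 0.1631, 0.0999]
ee_rot: [[-0.276, 0.961, 0.001], [0.961, 0.276, 0.0], [0.0, 0.001, -1.0]]
wrist_force: [-12.7, -3.6, 39.1]
finger_gap: 0.0091
```

Request:
{"api": "carry_out", "payload": {
  "moves": [
    [4,[0,-0.02,-0.07],0.0],
    [4,[0,0,0],0],
    [4,[0,0,0],0.1],
    [4,[0,0,0],0.1],
    [4,[0,0,0],0.1]
  ]
}}

```text
time: 9.68
tcp_pos: [0.539, 0.1629, 0.0999]
ee_rot: [[0.019, 1.0, 0.001], [1.0, -0.019, 0.0], [0.0, 0.001, -1.0]]
wrist_force: [-5.3, -1.9, 19.3]
finger_gap: 0.0096
```

```bash
python3 - <<'E'
from h import *
o=robot.get_obs(); print(o['q'].round(3),o['wrist_force'].round(1),o['torque'].round(2),np.degrees(np.arctan2(*o['ee_rot'][[1,0],1])))
E
```

```text
[ 0.272  0.517  1.849 -0.     0.775  0.292] [-5.3 -1.9 19.3] [-0.39  1.1   0.2 ] -1.1167190632173654
```

Request:
{"api": "carry_out", "payload": {
  "moves": [
    [4,[0,0,0],0.12],
    [4,[0,0,0],0.12],
    [4,[0,0,0],0.12],
    [4,[0,0,0],0.12],
    [4,[0,0,0],0.12],
    [4,[0,0,0],0.12],
    [4,[0,0,0],0.12],
    [4,[0,0,0],0.12]
  ]
}}

```text
time: 10.35
tcp_pos: [0.5389, 0.1629, 0.1]
ee_rot: [[0.831, 0.557, 0.001], [0.557, -0.831, 0.0], [0.001, 0.001, -1.0]]
wrist_force: [-6.0, -2.0, 19.2]
finger_gap: 0.0098
```

Request:
{"api": "carry_out", "payload": {
  "moves": [
    [4,[0,0,0],0.12],
    [4,[0,0,0],0.12],
    [4,[0,0,0],0.12],
    [4,[0,0,0],0.08],
    [4,[0,0,0],0]
  ]
}}

```text
time: 10.77
tcp_pos: [0.539, 0.1627, 0.0999]
ee_rot: [[0.988, 0.151, 0.001], [0.151, -0.988, -0.0], [0.001, 0.0, -1.0]]
wrist_force: [-6.0, -3.4, 18.7]
finger_gap: 0.0099
```

```bash
python3 - <<'E'
from h import *
o=robot.get_obs(); print(o['q'].round(3),o['wrist_force'].round(1),o['torque'].round(2),np.degrees(np.arctan2(*o['ee_rot'][[1,0],1])))
c=snap('wrist','w6'); s=snap('scene','s6'); a=cv2.imread('pics/w6.png')[120:420,170:470]; b=cv2.imread('pics/s6.png')[160:280,280:400]
cv2.imwrite('pics/crop7.png',np.hstack([cv2.resize(x,(400,400),interpolation=cv2.INTER_CUBIC) for x in(a,b)]))
E
```

```text
[ 2.720e-01  5.170e-01  1.849e+00 -1.000e-03  7.750e-01  1.692e+00] [-6.  -3.4 18.7] [-0.65  1.2   0.05] -81.29892724577122
```

View pics/crop7.png

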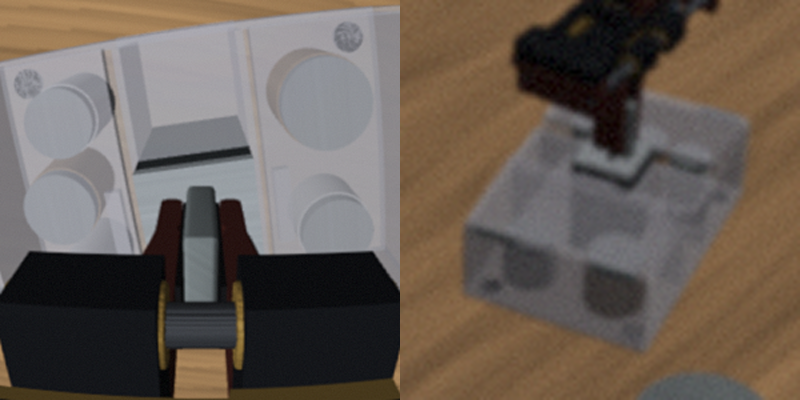

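Request:
{"api": "carry_out", "payload": {
  "moves": [
    [4,[0,0,0],0.05],
    [4,[0,0,0],0],
    [4,[0,0,0],0]
  ]
}}

```text
time: 11.12
tcp_pos: [0.539, 0.1626, 0.1]
ee_rot: [[0.994, 0.106, 0.001], [0.106, -0.994, -0.0], [0.001, 0.0, -1.0]]
wrist_force: [-5.3, -3.2, 19.5]
finger_gap: 0.0098
```

```bash
python3 - <<'E'
from h import *
o=robot.get_obs(); print(o['q'].round(3),o['wrist_force'].round(1),o['torque'].round(2),o['joint_efforts'].round(2),np.degrees(np.arctan2(*o['ee_rot'][[1,0],1])))
E
```

```text
[ 2.720e-01  5.170e-01  1.849e+00 -1.000e-03  7.750e-01  1.737e+00] [-5.3 -3.2 19.5] [-0.68  1.2   0.1 ] [  0.69 -42.87 -18.52   0.49  -2.02   0.23] -83.9174811307887
```

Request:
{"api": "carry_out", "payload": {
  "moves": [
    [4,[0,0,0],0.05],
    [4,[0,0,0],0.03],
    [4,[0,0,0],0],
    [4,[0,0,0],0]
  ]
}}

```text
time: 11.45
tcp_pos: [0.5391, 0.1626, 0.0999]
ee_rot: [[1.0, 0.027, 0.002], [0.027, -1.0, -0.0], [0.002, 0.0, -1.0]]
wrist_force: [-4.5, -2.9, 18.5]
finger_gap: 0.0099
```

```bash
python3 - <<'E'
from h import *
o=robot.get_obs(); print(o['q'].round(3),o['wrist_force'].round(1),o['torque'].round(2),o['joint_efforts'].round(2),np.degrees(np.arctan2(*o['ee_rot'][[1,0],1])))
c=snap('wrist','w7'); a=cv2.imread('pics/w7.png')[200:350,240:400]
t=snap('top','t7'); b=cv2.imread('pics/t7.png')[205:295,230:325]
cv2.imwrite('pics/crop8.png',np.hstack([cv2.resize(x,(400,400),interpolation=cv2.INTER_CUBIC) for x in(a,b)]))
E
```

```text
[ 2.720e-01  5.170e-01  1.849e+00 -1.000e-03  7.750e-01  1.817e+00] [-4.5 -2.9 18.5] [-0.62  1.13  0.53] [  0.36 -43.01 -18.41   0.73  -1.88   0.55] -88.44591591398215
```

View pics/crop8.png

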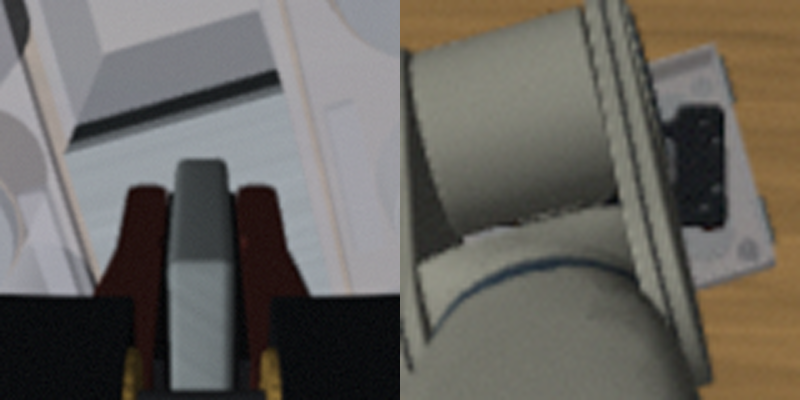

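The z-torque rose from 0.1 to 0.53 N m, so the plug is at its stop. The bow's top edge is still at wrist row 298, the same as before insertion, so the key has not slid in the grip. I'll check it holds steady, then hand in.

Request:
{"api": "carry_out", "payload": {
  "moves": [
    [4,[0,0,0],0],
    [4,[0,0,0],0],
    [4,[0,0,0],0],
    [4,[0,0,0],0],
    [4,[0,0,0],0],
    [4,[0,0,0],0]
  ]
}}

```text
time: 12.05
tcp_pos: [0.5391, 0.1627, 0.1]
ee_rot: [[1.0, 0.027, 0.002], [0.027, -1.0, -0.0], [0.002, 0.0, -1.0]]
wrist_force: [-4.1, -3.2, 19.3]
finger_gap: 0.0097
```

```bash
python3 - <<'E'
from h import *
o=robot.get_obs(); print(o['time'],o['tcp_pos'].round(4),o['wrist_force'].round(1),o['torque'].round(2),o['finger_gap'],np.degrees(np.arctan2(*o['ee_rot'][[1,0],1])))
# lids: change between wrist views before / after the last turn is not comparable; print edge-of-scene change instead
a=cv2.imread('pics/scene1.png').astype(int); b=cv2.imread('pics/s6.png').astype(int)
d=np.abs(a-b).max(2)
for n,(u,v) in dict(jug=(182,300),rest=(246,270),tin=(369,300),mill=(210,375),mug=(351,146),stand=(296,328)).items(): print(n,d[v-25:v+25,u-20:u+20].mean().round(1))
E
```

```text
12.05 [0.5391 0.1627 0.1   ] [-4.1 -3.2 19.3] [-0.61  1.14  0.48] 0.009748879117490247 -88.4424231641351
jug 4.6
rest 4.8
tin 4.6
mill 5.7
mug 45.7
stand 8.2
```

```bash
python3 - <<'E'
from h import *
s=snap('scene','s8'); a=cv2.imread('pics/scene1.png'); b=cv2.imread('pics/s8.png')
cv2.imwrite('pics/crop9.png',np.hstack([cv2.resize(x[110:280,290:400],(388,600),interpolation=cv2.INTER_CUBIC) for x in(a,b)]))
t1=cv2.imread('pics/top1.png').astype(int);t7=cv2.imread('pics/t7.png').astype(int)
print(np.abs(t1-t7).max(2)[300:345,150:200].mean())
E
```

```text
3.539111111111111
```

View pics/crop9.png

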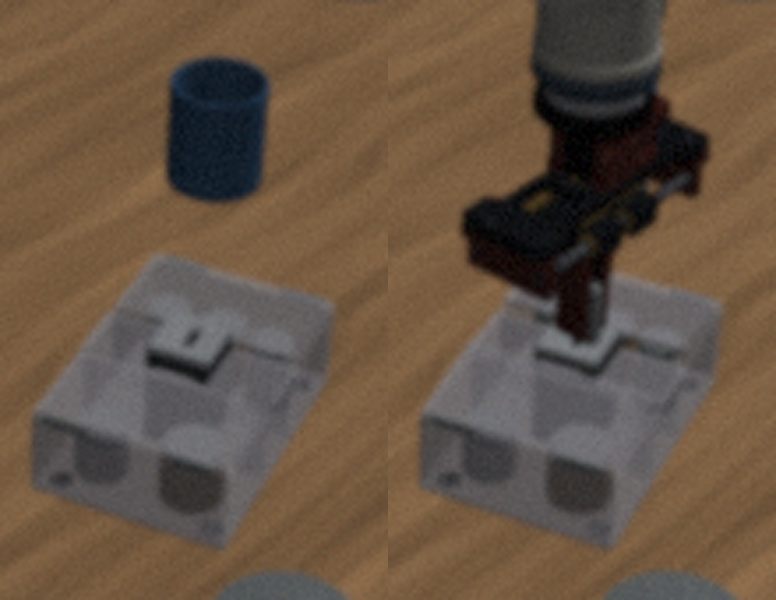

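After the turn, the dark side strip of the housing shows less above the near lid, and the lid's outline near the lock has risen. The mug is only hidden behind the gripper; its patch in the top view is unchanged.

```bash
python3 -c "
from rig import robot; print(robot.close_job())"
```

```text
the job is handed in; nothing more can be done
None
```

I drew the key from the stand, pushed it into the lock with small jiggles and turned it clockwise to the stop. I handed in at about 12 s of robot time, still gripping and holding the key turned.

**Last checks**
- **Fully home:** the tool stopped at z = 0.100 m, where the measured grasp puts the key fully home. It still presses down with about 19 N, and the key had not slid in the grip.
- **Peak force:** the wrist force reached about 39 N briefly at the bottom, so I eased off before turning.
- **Turned:** the gripper turned about 1.82 rad, and the torque rose from 0.1 to about 0.5 N m at the stop. That is about 0.1 rad past the expected 1.70 rad, probably bending or slight twist of the key in the pads. It held steady over the last half second.
- **Lids:** in the side view, the near lid stands higher against the lock housing than before. The far lid is mostly hidden by the gripper, so I could not check it separately.
- **Other things:** the jug, spoon rest, tin and mill look unchanged in the side view. The mug was hidden there by the arm, so that comparison failed, but it is unchanged in the top view.

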